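# Close the spring glue press on a violin block

## Robot

A 7-joint arm with a two-finger parallel gripper is mounted at the origin on the work surface. World frame = base frame: x ahead of the robot, y to its left, z up, the work surface at z = 0. Lengths are in m, angles in rad, forces in N, time in s.
With the tool pointing down it reaches from about 0.425 to 0.925 m from the base axis. Payload 6.8 kg.
Tool frame: the origin (TCP) lies at the very end of the fingers, on their centre line; the grasp point (between the pads) lies r.grip_depth behind it (r.grip_depth is the distance from the TCP to the grasp point, in m); z points along the fingers, x is the direction in which the jaws open and shut, and the axes are right-handed (so a half turn about z gives the same grasp; the last joint's range is limited). The gripper opens to 85 mm and grips with 20 to 120 N. Pads are 22 mm wide; open, the fingers measure 114 mm over their backs; the gripper's body (76 mm by 85 mm) begins 54 mm behind the grasp point. The pads swing forward as they close: fully open they stand 13 mm farther back than shut.
Start: joints at [1.066, 0.477, 0.022, 1.555, -0.011, 1.109, -0.083], TCP at [0.261, -0.623, 0.203] pointing down, gripper open.
Joint ranges: [-2.96, 2.96], [-0.34, 2.1], [-1.41, 1.46], [0.24, 2.44], [-1.37, 4.51], [0.17, 1.92], [-2.96, 2.96]. Speed limits (rad/s): [2.39, 2.39, 3.14, 3.14, 3.14, 3.14, 3.14].

## Interface

Orientations are given as a rotation vector (axis times angle).
In Python, from bench import readout, grab_frame, workorder, r gives the robot as it stands.
- The arm moves only by the shell command python3 -m handwheel 'ROWS' [FORCE]. ROWS is text: rows parted by semicolons, each of 7 numbers parted by spaces: the shift along the tool's x, y, z in mm, then the turn, a rotation vector about the tool's x, y, z in degrees, then the finger opening in mm, from 0 to 85.4. A call has 1 to 12 rows; each row is the pose to reach, as a shift and turn from the pose commanded when the call began, along the tool's axes at that moment; what a row does not reach only later rows make up. A row lasts 1/8 s, in which the tool goes at most 62.5 mm and 10.7 degrees, less where a joint would pass 70% of its speed; a pose out of reach is approached as far as the arm can. A call with a gripper value outside its range is refused whole. The fingers move at their own pace and stop on an object; FORCE is the grip in N (left out, the last holds). Time passes only in rows, so rows that repeat a pose let the fingers close. It gives the time, the measured TCP pose, the force and the opening at its end, in the units of the state.
- readout.get_obs(): the state, without advancing time (a new reading comes with each control period).
- grab_frame(name): name is "scene" or "side" or "wrist"; returns a dict with "pixels" (384x512x3 uint8, red, green, blue), "fx", "fy", "cx", "cy" (pixels), "rvec" (rotation vector, rad) and "tvec" (3), from world to camera coordinates, as OpenCV has them. Camera axes: x right, y down, z forward; pixel columns grow to the right and rows downward; lengths in m; the calibration is good to about 2 mm. A picture is of the moment at which its call begins. There is no depth.
- workorder.hand_in(): hands the job in, once; it reports no verdict.
The state is a dict: "clock": time; "joints": joint angles; "qvel": joint speeds; "tau": joint torques, N m; "tcp_pos": TCP position; "orientation": TCP orientation; "contact_force": force on the tool from outside, world axes, zero at the start; "moment": the same for the moment, N m; "grip_width": finger opening in m.
Only numpy, scipy, OpenCV 4.12 (cv2) and the standard library are available. Lean on these libraries where they do the work, as an engineer would, in place of code of your own. Each camera call takes 0.05 s, during which the arm holds its last target.

## Task

Set the glue press: undo the collar's brass thumbscrew fully (counter-clockwise from above), slide the collar along its rod up against the maple block and press until the block's spring pushes back with about 8 newtons (never more than 16), then turn the thumbscrew back tight so that the collar stays there by itself. Leave the other things on the bench alone.

Things in the scene. Friction and masses are not known exactly. Their poses are not given: they have to be found in the camera images.
- press: Glue press fixed to the bench: plywood base 110 x 310 x 18 mm with a 14 mm steel rod along its length (its y axis), rod axis 58 mm above the bench. Wooden bearers 60 mm wide, 22 mm thick, up to 84 mm above the bench, hold the rod ends. Origin: underside centre of the base; +y runs along the rod from the collar towards the maple block.
- collar: Steel shaft collar on the rod, 40 mm diameter, 18 mm thick along the rod, with a boss on top that carries the thumbscrew. It cannot turn, only slide along the press's y axis. Origin: on the rod axis, mid-thickness; its pushing face is 9 mm from there towards +y. Loose, it drags with 1 to 2 N; with the screw tight it holds against 20 N.
- screw_grip (a point): Centre of the thumbscrew's brass wing, right above the collar's origin, 110 mm above the bench. The wing is an upright flat bar 32 mm long, 9 mm thick, 24 mm high (98 to 122 mm above the bench), on a vertical axis. With joint screw at 0 its length lies 0.55 rad clockwise (from above) of the press's x axis; it turns with the joint.
- screw (a joint): Thumbscrew angle, rad: 0 fully tight (stop), 1.25 fully undone (stop), growing counter-clockwise seen from above. The collar is free from about 0.75 and clamped below; tightened below 0.15 it holds. Turning takes up to about 0.3 N m.
- backstop: Bearer at the rod's +y end and the spring-backed maple block on the rod: 44 mm wide, 30 along the rod, top 79 mm above the bench. Origin: bottom centre of the bearer, 18 mm above the bench. The block's face to the collar lies 102 to 132 mm before it (towards press -y), set anew each time, not measured: find it by feel or sight. It yields towards +y, 1.5 N per mm, up to 14 mm.
- glue_c (a point): Brown glass glue jar, 48 mm diameter, 110 mm high, bystander; middle of it.
- plane_c (a point): Small brass thumb plane, 62 x 26 x 28 mm, bystander; middle of it.
- spool_c (a point): Wooden clamp spool, 34 mm diameter, 44 mm high, bystander; middle of it.
- scraper_c (a point): Flat steel scraper 95 x 55 x 4 mm, bystander; middle of it.
- gouge_c (a point): Wood-handled tool with a steel blade, lying, 170 mm long, 26 mm thick, bystander; middle of its length on the bench.
- mallet_c (a point): Wooden mallet lying on the bench, bystander; middle of its head (100 x 55 x 50 mm).
- slab_c (a point): Black flat phone-like slab 150 x 75 x 9 mm, bystander; middle of it.

How it is judged:
By the outcome, as a careful person would: the job done as asked, in the order asked, and still so for the second after the job is handed in, with the robot touching nothing.
It also fails if it takes over 58 s, if anything falls off the work surface, if the arm or the gripper's body presses on something with over 40 N, if the wrist force passes 120 N, or if a joint passes its speed limit or range.

## Working session

There is one attempt and no reset: what is moved stays moved. The work goes in short steps, Python scripts to look and compute and a shell command to move; the robot and the scene stay as the last step left them, time stands still between calls to the robot, and variables do not carry over. Pictures are saved under pics/ and viewed, and the job is handed in when it is done.

```bash
ls; mkdir -p pics; python3 - <<'E'
from bench import readout, grab_frame, r
import cv2
o=readout.get_obs(); print(o, r.grip_depth)
for n in("scene","side","wrist"):
    f=grab_frame(n); cv2.imwrite(f"pics/{n}0.png",f["pixels"][:,:,::-1]); print(n,f["fx"],f["cx"],f["rvec"],f["tvec"])
E
```

```text
pics
{'clock': 0.0, 'joints': array([ 1.06584351,  0.47780025,  0.02234981,  1.55646492, -0.0115141 ,
        1.10929323, -0.08307164]), 'qvel': array([ 3.92255416e-04,  3.71557546e-04,  7.40516397e-05,  1.16222252e-04,
        1.56043579e-04, -1.54969195e-04, -2.40498412e-03]), 'tau': array([ 1.17456384e-03, -5.96461129e+01,  1.60863519e+00, -2.81203026e+01,
        1.25305113e-02,  9.35228483e-03,  3.54382806e-06]), 'tcp_pos': array([ 0.26062839, -0.6219489 ,  0.20182017]), 'orientation': array([-2.61503141e+00,  1.73939795e+00,  2.50874751e-03]), 'contact_force': array([-0.20878976, -0.74378487, -1.01766153]), 'moment': array([ 0.04783647,  0.02430016, -0.02000233]), 'grip_width': 0.08508573982127486} 0.0187
scene 461.11761078297525 258.69713185351816 [ 2.20219326  1.03701171 -0.38711094] [-0.34281171 -0.27989372  1.73191345]
side 487.4543751709231 262.69791038711577 [ 0.82134637 -2.64508793  0.98509189] [0.44245664 0.33682567 1.09244833]
wrist 297.7014482816767 255.74396809156153 [-2.3816525   1.58406526  0.2612031 ] [-0.67403872 -0.04092767  0.38036729]
```

View pics/scene0.png

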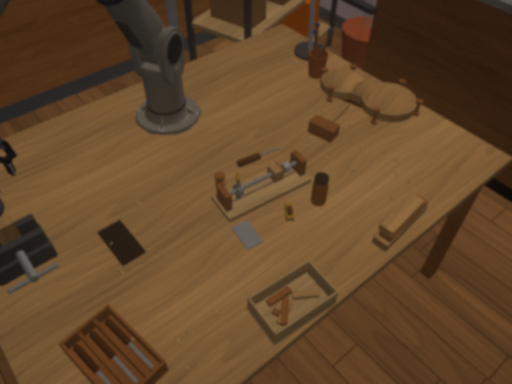

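View pics/side0.png

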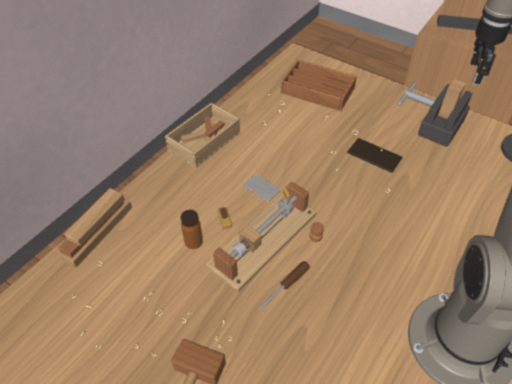

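View pics/wrist0.png

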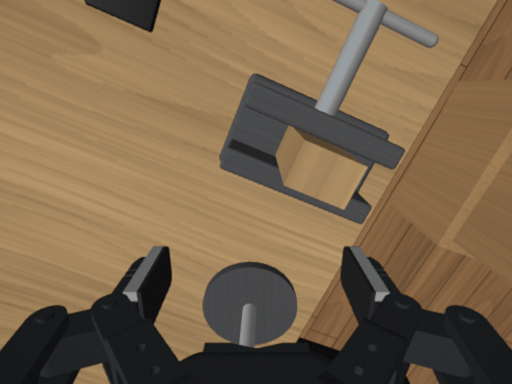

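The scene view shows the press at about (260,185) and the side view at about (262,240). I'll enlarge both.

```bash
python3 - <<'E'
import cv2
a=cv2.imread('pics/scene0.png')[140:225,200:330]; cv2.imwrite('pics/sc1.png',cv2.resize(a,None,fx=6,fy=6,interpolation=cv2.INTER_CUBIC))
a=cv2.imread('pics/side0.png')[175:295,200:330]; cv2.imwrite('pics/si1.png',cv2.resize(a,None,fx=5,fy=5,interpolation=cv2.INTER_CUBIC))
E
```

```text
(no output)
```

View pics/sc1.png

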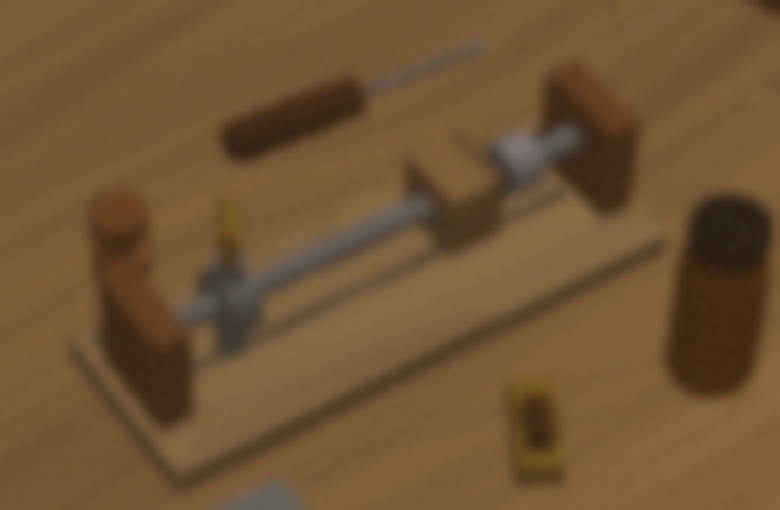

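View pics/si1.png

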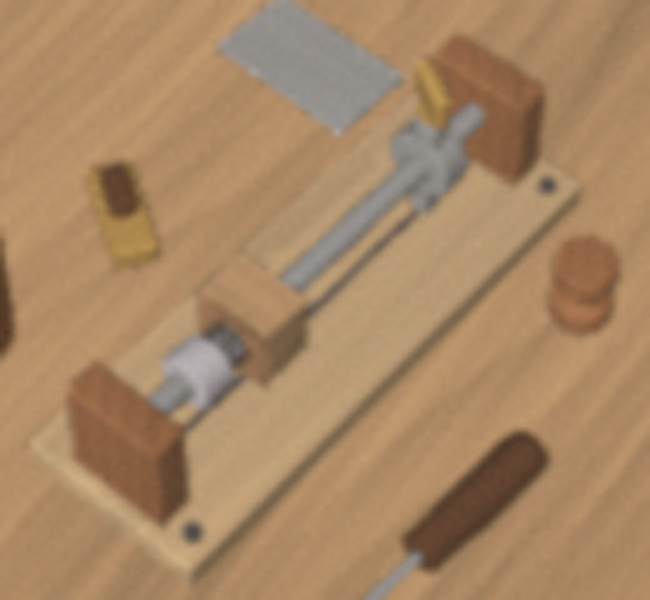

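```bash
cat > h.py <<'E'
import numpy as np, cv2
from scipy.spatial.transform import Rotation as R
def ray(f,uv):
    M=R.from_rotvec(f["rvec"]).as_matrix(); d=M.T@np.array([(uv[0]-f["cx"])/f["fx"],(uv[1]-f["cy"])/f["fy"],1]); return -M.T@f["tvec"],d
def atz(f,uv,z):
    c,d=ray(f,uv); return c+d*(z-c[2])/d[2]
def tri(f,u,g,v):
    c1,d1=ray(f,u);c2,d2=ray(g,v)
    s=np.linalg.lstsq(np.c_[d1,-d2],c2-c1,rcond=None)[0]; a=c1+d1*s[0];b=c2+d2*s[1]; return (a+b)/2,np.linalg.norm(a-b)
def proj(f,P):
    return cv2.projectPoints(np.float64(P).reshape(-1,1,3),np.float64(f["rvec"]),np.float64(f["tvec"]),np.array([[f["fx"],0,f["cx"]],[0,f["fy"],f["cy"]],[0,0,1.]]),None)[0].reshape(-1,2)
E
python3 - <<'E'
from h import *; from bench import *
s=grab_frame("scene");d=grab_frame("side")
np.set_printoptions(precision=4,suppress=True)
S=lambda x,y:(200+x/6,140+y/6); D=lambda x,y:(200+x/5,175+y/5)
print("side", [atz(d,D(*p),.018) for p in[(580,190),(190,575),(35,440)]])
print("scene",[atz(s,S(*p),.018) for p in[(72,345),(180,477),(662,240)]])
print("wing",tri(s,S(229,222),d,D(432,92)))
# bearer tops: -y and +y
print("bearer-y top center",atz(s,S(150,318),.084),atz(d,D(492,68),.084))
print("bearer+y top",atz(s,S(590,95),.084),atz(d,D(128,398),.084))
print("block top",atz(s,S(455,165),.079),atz(d,D(253,290),.079))
print("spool",atz(s,S(118,212),.044),atz(d,D(585,255),.044))
E
```

```text
side [array([ 0.444 , -0.1178,  0.018 ]), array([0.4789, 0.1872, 0.018 ]), array([0.586 , 0.1703, 0.018 ])]
scene [array([ 0.4575, -0.1243,  0.018 ]), array([ 0.5621, -0.1343,  0.018 ]), array([0.5962, 0.1651, 0.018 ])]
wing (array([ 0.5086, -0.0614,  0.1097]), np.float64(0.003466902991854572))
bearer-y top center [ 0.5172 -0.1157  0.084 ] [ 0.5014 -0.1136  0.084 ]
bearer+y top [0.537  0.1608 0.084 ] [0.5341 0.1573 0.084 ]
block top [0.5278 0.0739 0.079 ] [0.524  0.0707 0.079 ]
spool [ 0.4165 -0.0628  0.044 ] [ 0.4121 -0.0638  0.044 ]
```

```bash
cat >> h.py <<'E'
def go(o,P,yaw):
    """shift (mm) in tool axes and turn (deg about tool z) to world P, jaw yaw"""
    T=R.from_rotvec(o["orientation"]); x=T.as_matrix()[:,0]; y0=np.arctan2(x[1],x[0])
    M=np.array([[np.cos(yaw),np.sin(yaw),0],[np.sin(yaw),-np.cos(yaw),0],[0,0,-1]]).T
    M=np.c_[[np.cos(yaw),np.sin(yaw),0],[np.sin(yaw),-np.cos(yaw),0],[0,0,-1]]
    return T.inv().apply(np.array(P)-o["tcp_pos"])*1000,(T.inv()*R.from_matrix(M)).as_rotvec(degrees=True),y0
E
python3 - <<'E'
from h import *; from bench import *
np.set_printoptions(precision=2,suppress=True)
print(go(readout.get_obs(),[.509,-.061,.205],-2.235))
s=grab_frame("scene");d=grab_frame("side")
print(atz(s,(321,177),.11),atz(d,(190,216),.11))
E
```

```text
(array([-421.75, -445.87,   -2.33]), array([ 0.03,  0.04, 60.79]), np.float64(-1.1739785359441453))
[0.67 0.13 0.11] [0.66 0.13 0.11]
```

```bash
python3 -m handwheel '-38 -41 0 0 0 5 85; -77 -81 0 0 0 11 85; -115 -122 0 0 0 17 85; -153 -162 0 0 0 23 85; -192 -203 0 0 0 29 85; -230 -243 0 0 0 34 85; -268 -284 0 0 0 40 85; -307 -324 0 0 0 46 85; -345 -365 0 0 0 51 85; -383 -405 -1 0 0 56 85; -422 -446 -2 0 0 61 85; -422 -446 -2 0 0 61 85' 30
python3 - <<'E'
from bench import *; import cv2
print(readout.get_obs()); f=grab_frame("wrist"); cv2.imwrite("pics/w1.png",f["pixels"][:,:,::-1])
E
```

```text
clock: 1.85
tcp_pos: [0.5108, -0.0556, 0.2052]
orientation: [-1.381, 2.819, 0.002]
contact_force: [-1.1, -0.7, 0.0]
grip_width: 0.085
{'clock': 1.85, 'joints': array([ 0.12277515,  0.21645381, -0.15520042,  1.92600355,  0.03718404,
        1.0003805 , -2.27976508]), 'qvel': array([ 0.05464037, -0.01290572,  0.07384595,  0.02984698,  0.02346118,
        0.01098602,  0.07775144]), 'tau': array([ -1.9093848 , -40.84589481,  -1.7974047 , -26.96981907,
        -0.24008579,  -0.12113781,  -0.87960809]), 'tcp_pos': array([ 0.51084752, -0.05560754,  0.20516727]), 'orientation': array([-1.38064440e+00,  2.81946159e+00,  1.69588386e-03]), 'contact_force': array([-1.0890043 , -0.7196409 ,  0.03124685]), 'moment': array([0.01818643, 0.02140626, 0.00982282]), 'grip_width': 0.0849715297752194}
```

View pics/w1.png

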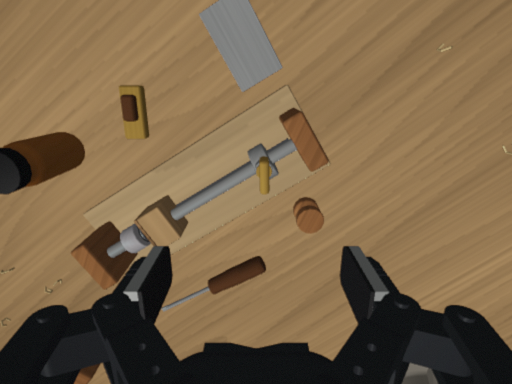

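The wing is at about (264,176), perpendicular to the jaw axis as wanted. I'll enlarge it for a finer measurement.

```bash
python3 - <<'E'
import cv2
a=cv2.imread('pics/w1.png')[125:275,80:330]; cv2.imwrite('pics/w1c.png',cv2.resize(a[:75,120:250],None,fx=6,fy=6,interpolation=cv2.INTER_CUBIC))
a=cv2.imread('pics/w1.png')[180:290,60:220]; cv2.imwrite('pics/w1b.png',cv2.resize(a,None,fx=5,fy=5,interpolation=cv2.INTER_CUBIC))
E
```

```text
(no output)
```

View pics/w1c.png

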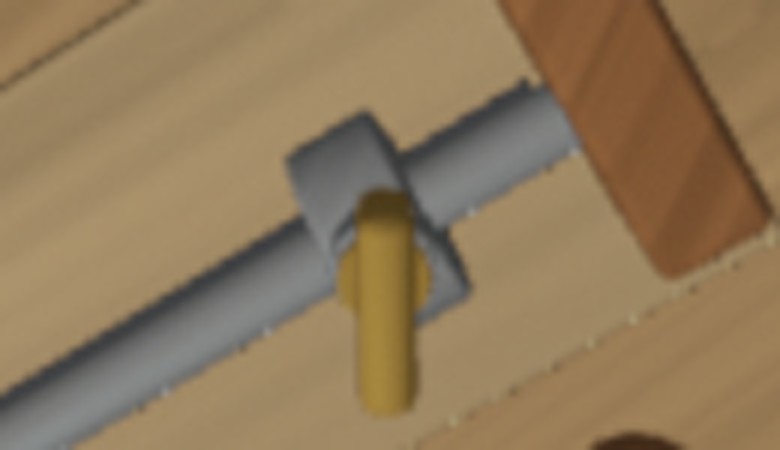

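View pics/w1b.png

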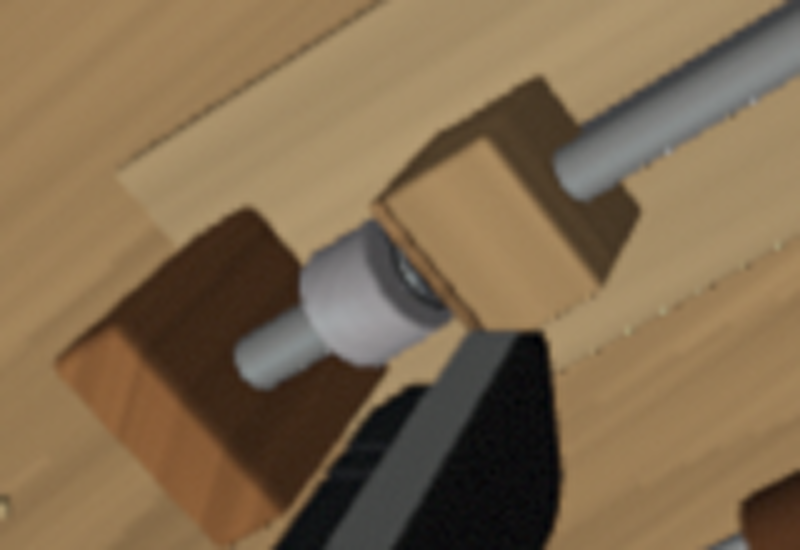

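```bash
python3 - <<'E'
from h import *; from bench import *
np.set_printoptions(precision=4,suppress=True)
f=grab_frame("wrist");o=readout.get_obs(); print(o["tcp_pos"],-R.from_rotvec(f["rvec"]).as_matrix().T@f["tvec"])
W=lambda X,Y:(200+X/6,125+Y/6); B=lambda X,Y:(60+X/5,180+Y/5)
w=atz(f,W(386,303),.122);print("wing",w,atz(f,W(386,200),.122),atz(f,W(386,412),.122))
a,b=atz(f,B(487,137),.079),atz(f,B(603,290),.079);print("face",a,b)
y=np.array([.1137,.9935]); print("gap",y@((a+b)/2-w)[:2]*1000-9)
v=(a-b)[:2]; print("psi",np.arctan2(v[1],v[0]))
print(go(o,[w[0],w[1],.100],-2.235))
E
```

```text
[ 0.5091 -0.0608  0.2047] [ 0.5747 -0.1094  0.3756]
wing [ 0.5123 -0.0698  0.122 ] [ 0.5246 -0.0793  0.122 ] [ 0.4987 -0.0594  0.122 ]
face [0.5441 0.0493 0.079 ] [0.5016 0.0546 0.079 ]
gap 113.13752748767673
psi -0.12416004666196286
(array([  5.0739,  -8.0549, 104.747 ]), array([-0.0011, -0.0247, -0.101 ]), np.float64(-2.2367619534407233))
```

The picture was taken while the arm was still settling, about 5 mm from its pose now, so I'll take it again.

```bash
python3 - <<'E'
from h import *; from bench import *
f=grab_frame("wrist"); p=f["pixels"][:,:,::-1]; cv2.imwrite("pics/w2.png",p)
import pickle; pickle.dump((f,readout.get_obs()),open("f2.pkl","wb"))
print(f["tvec"],readout.get_obs()["tcp_pos"])
a=cv2.resize(p[120:220,200:330],None,fx=6,fy=6,interpolation=cv2.INTER_CUBIC); cv2.imwrite('pics/w2c.png',a)
a=cv2.resize(p[170:280,60:220],None,fx=5,fy=5,interpolation=cv2.INTER_CUBIC); cv2.imwrite('pics/w2b.png',a)
E
```

```text
[0.26721458 0.3730894  0.52181921] [ 0.50874653 -0.06193537  0.20468684]
```

View pics/w2c.png

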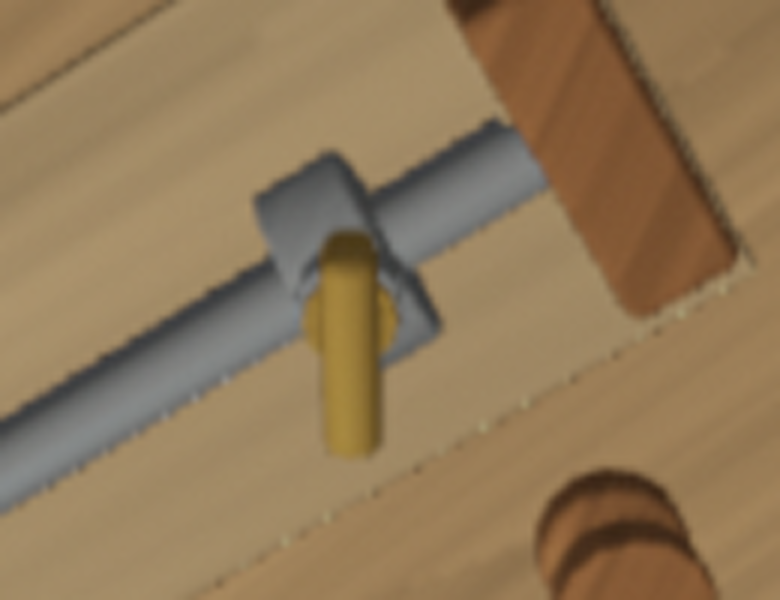

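View pics/w2b.png

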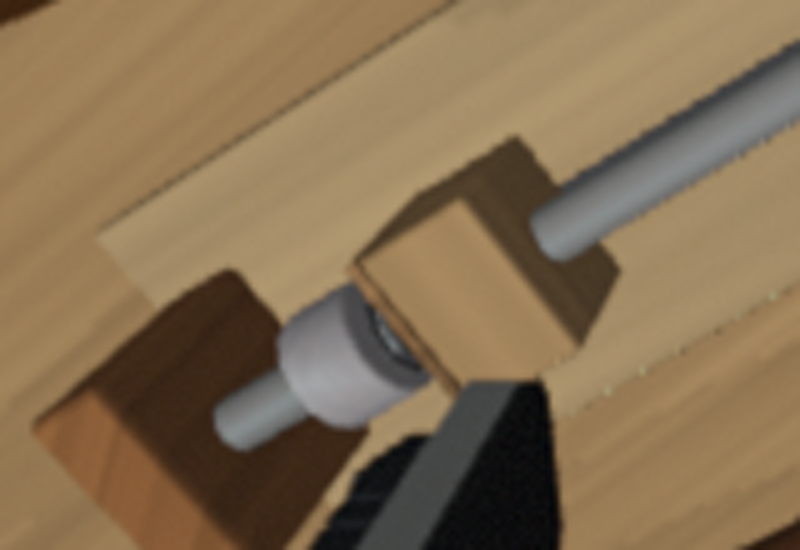

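```bash
python3 - <<'E'
from h import *; import pickle
np.set_printoptions(precision=4,suppress=True)
f,o=pickle.load(open("f2.pkl","rb"))
M=R.from_rotvec(f["rvec"]).as_matrix();print("cam",-M.T@f["tvec"],"fwd",M[2])
W=lambda X,Y:(200+X/6,120+Y/6); B=lambda X,Y:(60+X/5,170+Y/5)
for Y in(340,350): print("wing",atz(f,W(351,Y),.122))
print("hub",atz(f,W(351,318),.098))
a,b=atz(f,B(462,200),.079),atz(f,B(580,345),.079);print("face",a,b)
v=(a-b)[:2]; print("psi",np.arctan2(v[1],v[0]))
psi=-.117
for P in([.512,-.066],[.512,-.064],[.510,-.065]):
  th=psi-.55; u=np.array([np.cos(th),np.sin(th)])*.016; n=np.array([-np.sin(th),np.cos(th)])*.0045
  pts=[[*(np.array(P)+s*u+t*n),z] for z in(.122,.098) for s,t in((1,1),(1,-1),(-1,-1),(-1,1))]
  q=proj(f,pts); print(P,((q-[200,120])*6).round().tolist())
E
```

```text
cam [ 0.574  -0.1115  0.3755] fwd [-0.2508  0.1978 -0.9476]
wing [ 0.5139 -0.0672  0.122 ]
wing [ 0.5127 -0.0662  0.122 ]
hub [ 0.5111 -0.0653  0.098 ]
face [0.5449 0.0533 0.079 ] [0.5035 0.0572 0.079 ]
psi -0.09568030464125495
[0.512, -0.066] [[322.0, 249.0], [384.0, 249.0], [382.0, 456.0], [322.0, 456.0], [323.0, 213.0], [380.0, 214.0], [378.0, 405.0], [323.0, 405.0]]
[0.512, -0.064] [[311.0, 257.0], [373.0, 257.0], [371.0, 464.0], [312.0, 464.0], [313.0, 221.0], [370.0, 221.0], [369.0, 413.0], [314.0, 413.0]]
[0.51, -0.065] [[325.0, 264.0], [387.0, 264.0], [385.0, 469.0], [325.0, 469.0], [326.0, 227.0], [383.0, 227.0], [381.0, 418.0], [326.0, 418.0]]
```

```bash
python3 - <<'E'
from h import *; import pickle
np.set_printoptions(precision=4,suppress=True)
f,o=pickle.load(open("f2.pkl","rb"))
W=lambda X,Y:(200+X/6,120+Y/6); B=lambda X,Y:(60+X/5,170+Y/5)
a=atz(f,B(100,235),.018);b=atz(f,W(175,0),.018);v=a-b;print(a,b,np.arctan2(-v[0],v[1]))
a=atz(f,B(562,412),.018);b=atz(f,W(745,258),.018);v=a-b;print(a,b,np.arctan2(-v[0],v[1]))
from bench import *
print(go(readout.get_obs(),[.512,-.066,.100],-2.235))
E
```

```text
[0.5903 0.1688 0.018 ] [ 0.5653 -0.0646  0.018 ] -0.10695823295951667
[0.477  0.1099 0.018 ] [ 0.4531 -0.1234  0.018 ] -0.10196674012291246
(array([  1.0942,  -5.0726, 104.6877]), array([ 0.0004, -0.0442, -0.2259]), np.float64(-2.2389429452939664))
```

```bash
python3 -m handwheel '1 -5 25 0 0 0 85; 1 -5 50 0 0 0 85; 1 -5 75 0 0 0 85; 1 -5 92 0 0 0 60; 1 -5 100 0 0 0 40; 1 -5 104.5 0 0 0 30; 1 -5 104.5 0 0 0 24; 1 -5 104.5 0 0 0 24' 60
python3 - <<'E'
from bench import *; import cv2
f=grab_frame("wrist"); cv2.imwrite("pics/w3.png",f["pixels"][:,:,::-1])
f=grab_frame("side"); cv2.imwrite("pics/s3.png",cv2.resize(f["pixels"][150:300,180:380,::-1],None,fx=4,fy=4,interpolation=cv2.INTER_CUBIC))
E
```

```text
clock: 3.0
tcp_pos: [0.513, -0.0649, 0.1009]
orientation: [-1.37, 2.826, -0.001]
contact_force: [0.5, -0.2, 0.1]
grip_width: 0.0238
```

View pics/w3.png

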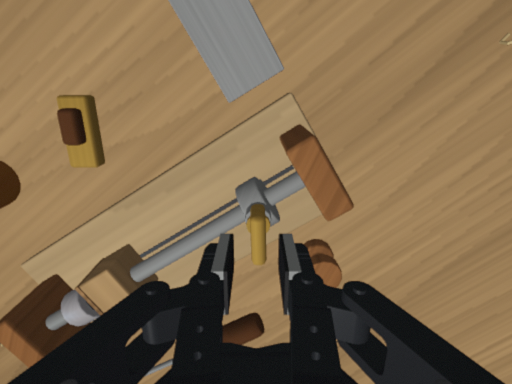

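View pics/s3.png

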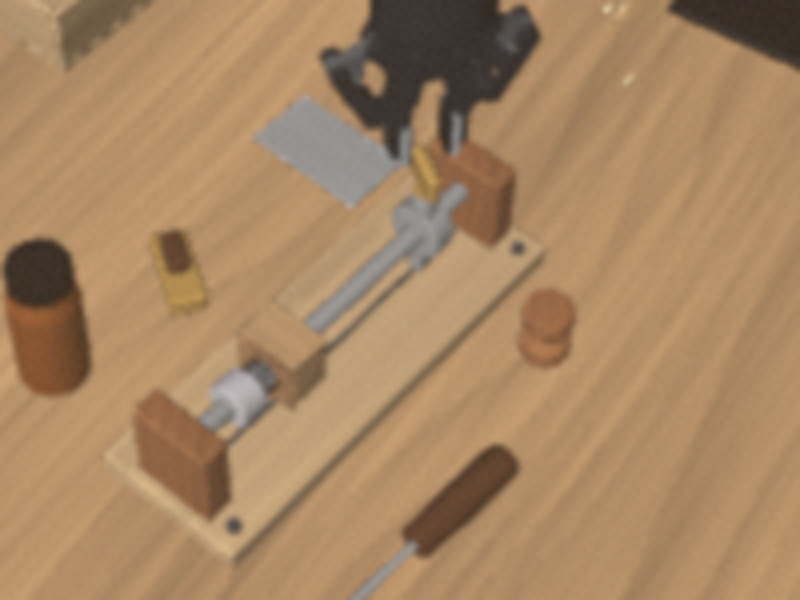

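```bash
python3 - <<'E'
from h import *; from bench import *
np.set_printoptions(precision=4,suppress=True)
o=readout.get_obs(); print(o["tcp_pos"],o["contact_force"],o["moment"])
T=R.from_rotvec(o["orientation"])
w=grab_frame("wrist");d=grab_frame("side")
pts=[o["tcp_pos"]+T.apply([x,0,z]) for x in(-.012,.012) for z in(0,-.0187)]
print(proj(w,pts),((proj(d,pts)-[180,150])*4))
for P in([.512,-.066,.122],[.512,-.066,.098]):print(proj(w,P),(proj(d,P)-[180,150])*4)
E
```

```text
[ 0.5129 -0.0649  0.1008] [-0.3954 -0.8284 -0.5292] [-0.0017  0.0006 -0.0041]
[[237.2999 225.4177]
 [235.3493 239.7226]
 [275.2836 225.4328]
 [277.2835 239.7411]] [[401.6912 181.2008]
 [402.6816 161.9638]
 [437.4076 172.7433]
 [438.8067 153.4833]]
[[258.8305 241.7767]] [[423.0471 154.5499]]
[[258.5202 223.4537]] [[421.5123 179.2696]]
```

```bash
python3 -m handwheel '0 0 1 0 0 0 10; 0 0 1 0 0 0 4; 0 0 1 0 0 0 0; 0 0 1 0 0 0 0' 60
python3 - <<'E'
from bench import *; import cv2
o=readout.get_obs();print(o["contact_force"],o["moment"],o["joints"])
f=grab_frame("wrist"); cv2.imwrite("pics/w4.png",f["pixels"][:,:,::-1])
E
```

```text
clock: 3.7
tcp_pos: [0.5125, -0.0649, 0.0993]
orientation: [-1.371, 2.827, -0.0]
contact_force: [0.5, 0.0, -0.1]
grip_width: -0.0001
[ 0.50438625  0.0127118  -0.1310513 ] [-0.04658673  0.01274277  0.06339113] [ 0.12283677  0.35513869 -0.14220708  2.01935335  0.0707352   0.77161769
 -2.29999429]
```

View pics/w4.png

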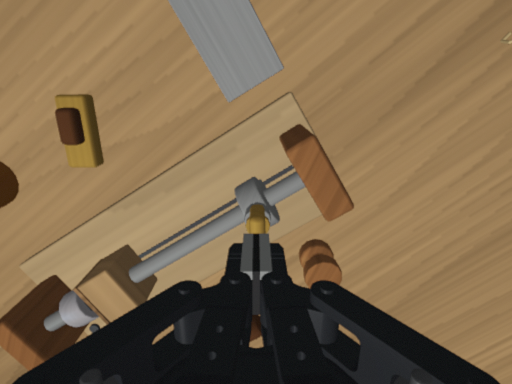

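```bash
python3 - <<'E'
from bench import *; import cv2
o=readout.get_obs();print(o["contact_force"],o["moment"],o["grip_width"],o["tcp_pos"])
f=grab_frame("side"); cv2.imwrite("pics/s5.png",cv2.resize(f["pixels"][150:220,240:330,::-1],None,fx=8,fy=8,interpolation=cv2.INTER_CUBIC))
f=grab_frame("wrist"); cv2.imwrite("pics/w5.png",cv2.resize(f["pixels"][180:280,190:320,::-1],None,fx=6,fy=6,interpolation=cv2.INTER_CUBIC))
E
```

```text
[-0.06843254  0.30564014 -0.92634969] [ 0.00698465 -0.00452122 -0.03048807] -2.035991829761966e-05 [ 0.51244681 -0.0648734   0.09928031]
```

View pics/s5.png

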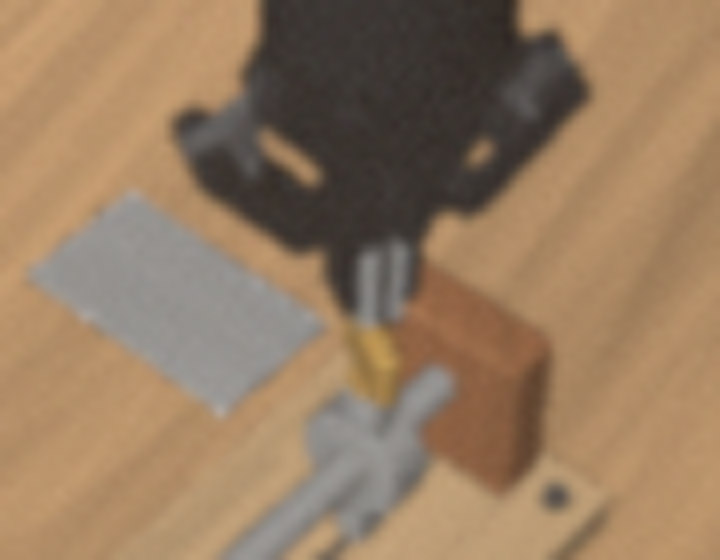

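View pics/w5.png

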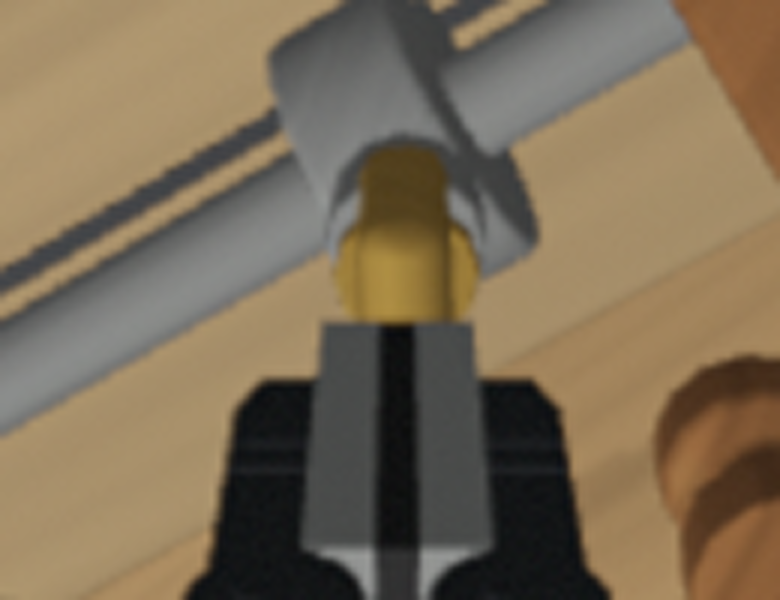

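```bash
python3 - <<'E'
from h import *; from bench import *
np.set_printoptions(precision=4,suppress=True)
o=readout.get_obs(); T=R.from_rotvec(o["orientation"])
w=grab_frame("wrist");d=grab_frame("side");s=grab_frame("scene")
print("tip tri",tri(w,(256.3,233.7),d,(286.5,190)))
print("tool y",T.as_matrix()[:,1])
for y in(-.011,0,.011):
  for z in (0,-.01,-.02,-.03): 
    P=o["tcp_pos"]+T.apply([0,y,z]); print(y,z,(proj(w,P)-[190,180])*6,(proj(d,P)-[240,150])*8)
# wing tri: centre of wing base/top
for z in(.098,.122):print("wing",(proj(w,[.512,-.066,z])-[190,180])*6,(proj(d,[.512,-.066,z])-[240,150])*8)
cv2.imwrite("pics/c5.png",cv2.resize(s["pixels"][120:220,190:310,::-1],None,fx=6,fy=6,interpolation=cv2.INTER_CUBIC))
E
```

```text
tip tri (array([ 0.5126, -0.0673,  0.1148]), np.float64(0.003857413161238279))
tool y [-0.7851  0.6193 -0.0001]
-0.011 0 [[397.7961 175.7818]] [[348.8215 332.2642]]
-0.011 -0.01 [[397.8796 215.224 ]] [[349.9988 311.7714]]
-0.011 -0.02 [[397.9726 259.1801]] [[351.1905 291.0265]]
-0.011 -0.03 [[398.077  308.4723]] [[352.397  270.0249]]
0 0 [[397.7402 272.4204]] [[360.0534 357.3634]]
0 -0.01 [[397.8191 316.2142]] [[361.3062 336.9111]]
0 -0.02 [[397.9068 364.9159]] [[362.5745 316.2058]]
0 -0.03 [[398.005  419.3996]] [[363.8586 295.2427]]
0.011 0 [[397.6864 365.5138]] [[371.4099 382.7412]]
0.011 -0.01 [[397.761  413.3069]] [[372.7399 362.3315]]
0.011 -0.02 [[397.8437 466.347 ]] [[374.0865 341.668 ]]
0.011 -0.03 [[397.9361 525.5485]] [[375.4499 320.7458]]
wing [[408.6864 264.3497]] [[363.0246 358.5392]]
wing [[410.3766 375.9836]] [[366.0942 309.0998]]
```

View pics/c5.png

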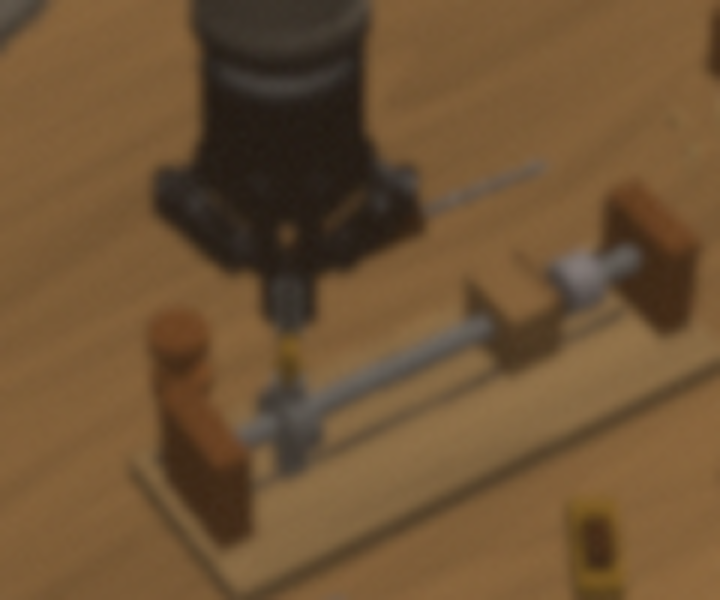

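The jaws shut fully at width 0. Both the wrist view (pad ends at about (256,234)) and the side view (about (287,190)) put the real pad ends about 30 mm above the reported TCP, so the fingers closed above the wing. I'll open, go lower while watching the force, and look again.

```bash
python3 -m handwheel '0 0 0 0 0 0 34; 0 0 0 0 0 0 34; 0 0 0 0 0 0 34; 0 0 6 0 0 0 34; 0 0 12 0 0 0 34; 0 0 16 0 0 0 34; 0 0 16 0 0 0 34' 60
python3 - <<'E'
from bench import *; import cv2
o=readout.get_obs();print(o["contact_force"],o["moment"],o["grip_width"],o["tcp_pos"])
f=grab_frame("side"); cv2.imwrite("pics/s6.png",cv2.resize(f["pixels"][150:220,240:330,::-1],None,fx=8,fy=8,interpolation=cv2.INTER_CUBIC))
f=grab_frame("wrist"); cv2.imwrite("pics/w6.png",cv2.resize(f["pixels"][180:280,190:320,::-1],None,fx=6,fy=6,interpolation=cv2.INTER_CUBIC))
E
```

```text
clock: 4.88
tcp_pos: [0.5121, -0.0649, 0.0828]
orientation: [1.37, -2.826, -0.001]
contact_force: [-0.3, -0.7, 0.3]
grip_width: 0.0339
[-0.25911267 -0.68541915  0.27928946] [-0.05396069  0.0493587  -0.05283363] 0.03390189091079378 [ 0.51207605 -0.06486521  0.08280396]
```

View pics/s6.png

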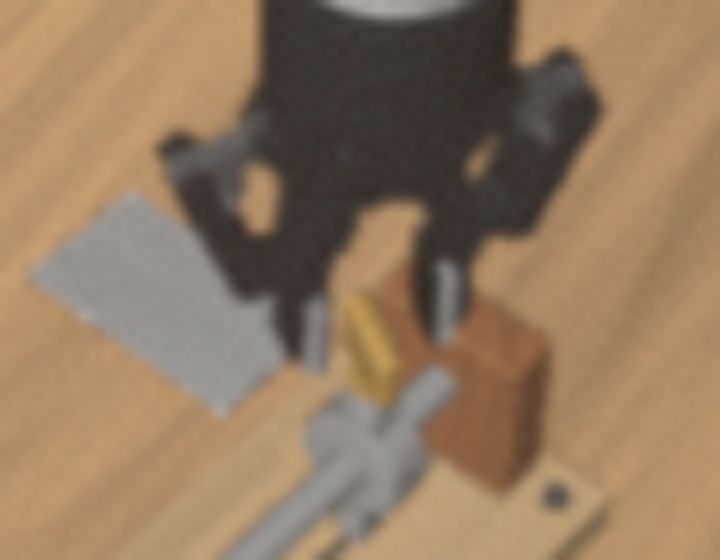

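View pics/w6.png

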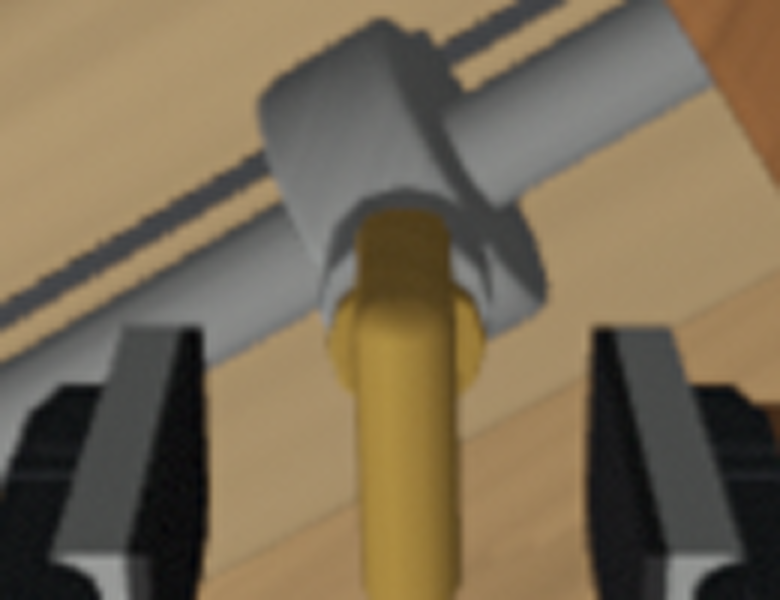

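Now the pad tips are level with the wing's upper part in the side view, at (378,352) in the crop against the wing's 295–400. I'll lower another 10 mm and close in steps.

```bash
python3 -m handwheel '1 0 4 0 0 0 34; 1 0 8 0 0 0 34; 1 0 10 0 0 0 20; 1 0 10 0 0 0 10; 1 0 10 0 0 0 0; 1 0 10 0 0 0 0' 60
python3 - <<'E'
from bench import *; import cv2
o=readout.get_obs();print(o["contact_force"],o["moment"],o["grip_width"],o["tcp_pos"])
f=grab_frame("side"); cv2.imwrite("pics/s7.png",cv2.resize(f["pixels"][150:220,240:330,::-1],None,fx=8,fy=8,interpolation=cv2.INTER_CUBIC))
f=grab_frame("wrist"); cv2.imwrite("pics/w7.png",cv2.resize(f["pixels"][180:280,190:320,::-1],None,fx=6,fy=6,interpolation=cv2.INTER_CUBIC))
E
```

```text
clock: 5.72
tcp_pos: [0.5118, -0.0656, 0.0733]
orientation: [1.371, -2.826, 0.0]
contact_force: [-0.2, -0.6, -1.8]
grip_width: 0.0073
[-0.19303776 -0.63967802 -1.79102765] [0.04345643 0.12036351 0.24907357] 0.0073347320194555275 [ 0.51175092 -0.06559004  0.07329442]
```

View pics/s7.png

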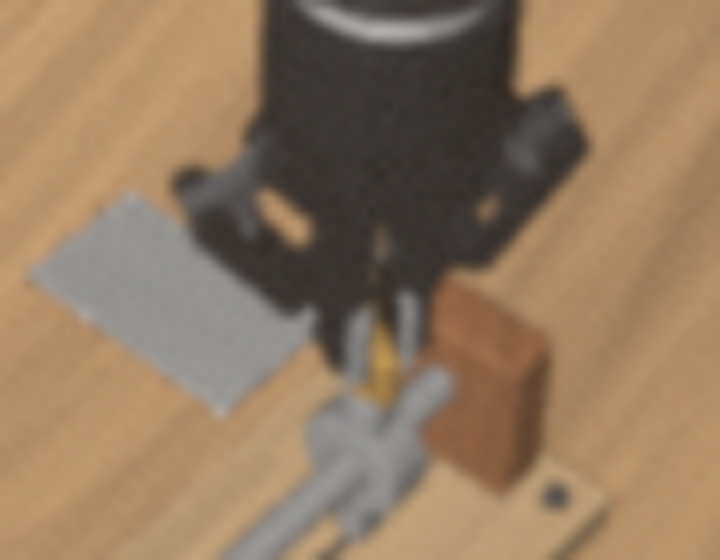

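View pics/w7.png

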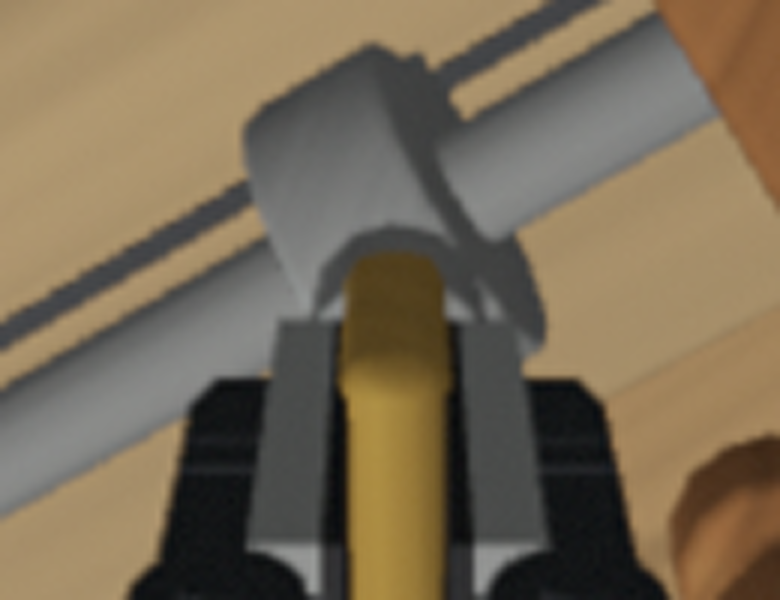

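The wing is gripped at 7.3 mm opening and the wrist view shows it between the pads. I'll turn it counter-clockwise.

```bash
python3 -m handwheel '0 0 0 0 0 -4 0; 0 0 0 0 0 -9 0; 0 0 0 0 0 -14 0; 0 0 0 0 0 -20 0; 0 0 0 0 0 -20 0'
python3 - <<'E'
from bench import *
o=readout.get_obs();print(o["contact_force"],o["moment"],o["grip_width"],o["tcp_pos"])
E
python3 -m handwheel '0 0 0 0 0 -7 0; 0 0 0 0 0 -14 0; 0 0 0 0 0 -21 0; 0 0 0 0 0 -28 0; 0 0 0 0 0 -35 0; 0 0 0 0 0 -40 0; 0 0 0 0 0 -40 0'
python3 - <<'E'
from bench import *
from h import *
o=readout.get_obs();print(o["contact_force"],o["moment"],o["grip_width"],o["tcp_pos"],go(o,o["tcp_pos"],0)[2])
E
```

```text
clock: 6.45
tcp_pos: [0.512, -0.0652, 0.0732]
orientation: [-1.839, 2.546, 0.001]
contact_force: [0.6, 2.0, -2.8]
grip_width: 0.0075
[ 0.64211427  2.01430943 -2.81677098] [ 0.42707563 -0.07785221  0.12412924] 0.007539053948743648 [ 0.51197442 -0.06518419  0.07322458]
clock: 7.32
tcp_pos: [0.5119, -0.0645, 0.0731]
orientation: [-2.598, 1.765, 0.001]
contact_force: [1.3, 5.8, -3.7]
grip_width: 0.0078
[ 1.3392671   5.75269861 -3.72033916] [ 1.1488905  -0.24777038  0.01050454] 0.007805376198459802 [ 0.51191548 -0.06446318  0.07309237] -1.1934778908517591
```

```bash
python3 -m handwheel '0 0 0 0 0 -4 0; 0 0 0 0 0 -8 0; 0 0 0 0 0 -12 0; 0 0 0 0 0 -12 0'
python3 - <<'E'
from bench import *
from h import *
o=readout.get_obs();print(o["contact_force"],o["moment"],o["grip_width"],o["tcp_pos"],go(o,o["tcp_pos"],0)[2])
f=grab_frame("wrist"); cv2.imwrite("pics/w8.png",cv2.resize(f["pixels"][:,:,::-1],None,fx=1.5,fy=1.5,interpolation=cv2.INTER_CUBIC))
E
```

```text
clock: 7.82
tcp_pos: [0.5116, -0.0659, 0.0731]
orientation: [2.768, -1.486, -0.001]
contact_force: [1.6, 2.0, -4.6]
grip_width: 0.0078
[ 1.5785349   2.03763794 -4.57436763] [ 0.43164351 -0.13745465  0.00986753] 0.0077817928074471535 [ 0.51157021 -0.0658859   0.07307035] -0.9854703632716486
```

View pics/w8.png

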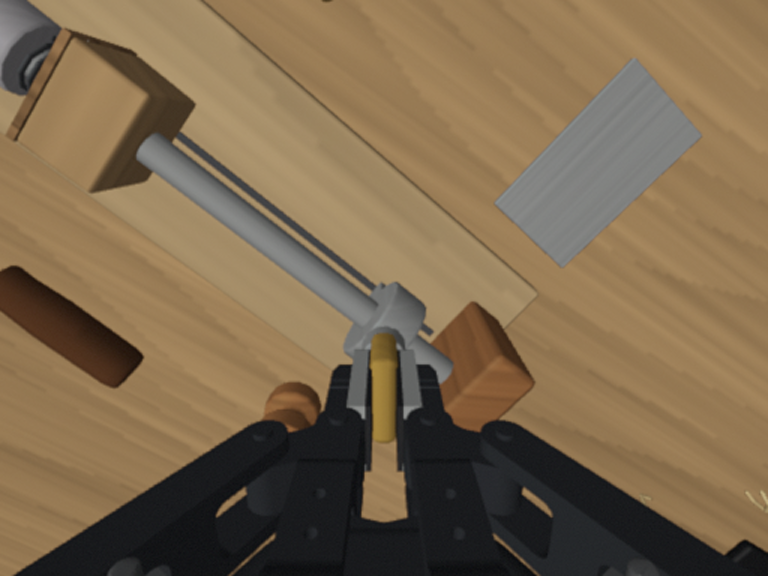

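```bash
python3 -m handwheel '0 0 0 0 0 -2 0; 0 0 0 0 0 -4 0; 0 0 0 0 0 -6 0; 0 0 0 0 0 -6 0'
python3 - <<'E'
from bench import *
from h import *
o=readout.get_obs();print(o["contact_force"],o["moment"],o["grip_width"],o["tcp_pos"],go(o,o["tcp_pos"],0)[2])
E
```

```text
clock: 8.38
tcp_pos: [0.5115, -0.066, 0.0731]
orientation: [2.843, -1.337, -0.001]
contact_force: [-0.2, 1.5, -5.7]
grip_width: 0.0073
[-0.20566869  1.54287332 -5.70850943] [ 0.36707114  0.00958459 -1.39822491] 0.007326211728104558 [ 0.5115249  -0.06597793  0.07313211] -0.8788930695582002
```

```bash
python3 -m handwheel '0 0 0 0 0 2.5 0; 0 0 0 0 0 4.5 0; 0 0 0 0 0 4.5 0'
python3 - <<'E'
from bench import *
from h import *
o=readout.get_obs();print(o["contact_force"],o["moment"],o["grip_width"],o["tcp_pos"],go(o,o["tcp_pos"],0)[2])
T=R.from_rotvec(o["orientation"])
print(T.inv().apply([.105,.9945,0]))
E
```

```text
clock: 8.75
tcp_pos: [0.5116, -0.066, 0.0731]
orientation: [2.789, -1.443, -0.0]
contact_force: [0.9, 0.2, -7.9]
grip_width: 0.0075
[ 0.94361036  0.24478775 -7.92147214] [-0.01354045 -0.10764842 -0.56619719] 0.007485110238735624 [ 0.51155157 -0.06597458  0.0731136 ] -0.9549329365139093
[-7.51130794e-01 -6.60194840e-01 -7.43824459e-04]
```

```bash
python3 -m handwheel '-1.5 -1.3 1 0 0 1 0; -4.5 -4 1 0 0 1.5 0; -9 -7.9 1 0 0 1.5 0; -15 -13.2 1 0 0 1.5 0; -15 -13.2 1 0 0 1.5 0; -15 -13.2 1 0 0 1.5 0'
python3 - <<'E'
from bench import *
from h import *
o=readout.get_obs();print(o["contact_force"],o["moment"],o["grip_width"],o["tcp_pos"],go(o,o["tcp_pos"],0)[2])
E
```

```text
clock: 9.5
tcp_pos: [0.5142, -0.0443, 0.073]
orientation: [-2.771, 1.478, -0.0]
contact_force: [-4.7, 2.9, 6.1]
grip_width: 0.0077
[-4.72747642  2.88853795  6.13008535] [ 0.5860073   1.01952192 -0.12370891] 0.007715290386415105 [ 0.5141926  -0.04431667  0.07295228] -0.9800947196073954
```

```bash
python3 -m handwheel '-3.2 -2.3 -0.4 0 0 0 0; -8.6 -6.8 -0.4 0 0 0 0; -15.5 -12.6 -0.4 0 0 0 0; -23.2 -19 -0.4 0 0 0 0; -30.9 -25.4 -0.4 0 0 0 0; -38.5 -31.7 -0.4 0 0 0 0; -44.6 -36.9 -0.4 0 0 0 0; -47 -38.7 -0.4 0 0 0 0; -47 -38.7 -0.4 0 0 0 0; -47 -38.7 -0.4 0 0 0 0'
python3 - <<'E'
from bench import *
from h import *
o=readout.get_obs();print(o["contact_force"],o["moment"],o["grip_width"],o["tcp_pos"],go(o,o["tcp_pos"],0)[2])
f=grab_frame("side"); cv2.imwrite("pics/s9.png",cv2.resize(f["pixels"][170:300,190:340,::-1],None,fx=4.5,fy=4.5,interpolation=cv2.INTER_CUBIC))
f=grab_frame("wrist"); cv2.imwrite("pics/w9.png",cv2.resize(f["pixels"][:,:,::-1],None,fx=1.5,fy=1.5,interpolation=cv2.INTER_CUBIC))
E
```

```text
clock: 10.75
tcp_pos: [0.5208, 0.016, 0.073]
orientation: [-2.769, 1.479, -0.001]
contact_force: [-0.7, 2.5, 4.3]
grip_width: 0.0078
[-0.74943197  2.51713076  4.31994219] [ 0.53373589 -0.11264061 -0.04355088] 0.007809516907920165 [0.52076198 0.01604051 0.07297246] -0.9812921209194466
```

View pics/w9.png

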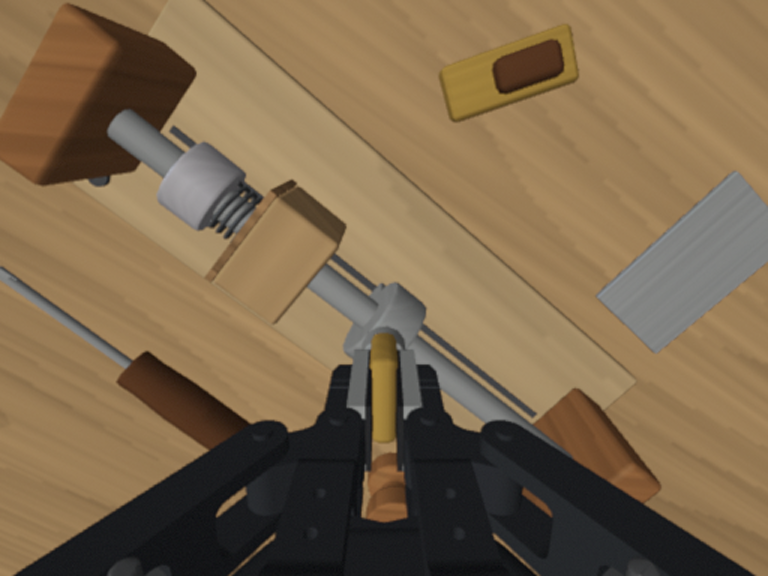

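View pics/s9.png

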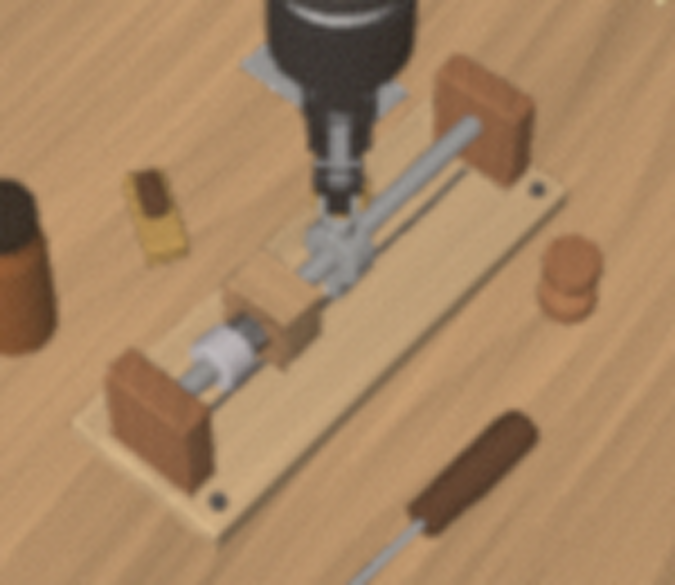

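```bash
python3 -m handwheel '-3 -2.6 -0.3 0 0 0 0; -7.7 -6.4 -0.3 0 0 0 0; -12.3 -10.3 -0.3 0 0 0 0; -15.3 -12.8 -0.3 0 0 0 0; -15.3 -12.8 -0.3 0 0 0 0; -15.3 -12.8 -0.3 0 0 0 0'
cat > st.py <<'E'
from bench import *
from h import *
np.set_printoptions(precision=4,suppress=True)
o=readout.get_obs(); yv=np.array([.1078,.9942,0])
print("F",o["contact_force"],"Falong",yv@o["contact_force"],"M",o["moment"],"s mm",yv@(o["tcp_pos"]-[.5115,-.066,0])*1000,"tcp",o["tcp_pos"],"yaw",go(o,o["tcp_pos"],0)[2],"g",o["grip_width"])
E
python3 st.py
python3 -m handwheel '-1.5 -1.3 0 0 0 0 0; -2.7 -2.2 0 0 0 0 0; -3.1 -2.6 0 0 0 0 0; -3.1 -2.6 0 0 0 0 0'; python3 st.py
```

```text
clock: 11.6
tcp_pos: [0.5228, 0.0357, 0.0731]
orientation: [-2.769, 1.48, -0.001]
contact_force: [5.0, 1.9, -1.5]
grip_width: 0.0075
F [ 5.0481  1.9412 -1.4893] Falong 2.474107564387369 M [ 0.3496 -1.1743 -0.0768] s mm 102.36890055361052 tcp [0.5228 0.0357 0.0731] yaw -0.9813675047144181 g 0.007530908426431186
clock: 12.1
tcp_pos: [0.523, 0.0379, 0.073]
orientation: [2.77, -1.482, 0.001]
contact_force: [4.3, -2.1, -0.8]
grip_width: 0.0075
F [ 4.2596 -2.1404 -0.7898] Falong -1.6688130307279785 M [-0.5616 -1.1859 -0.0032] s mm 104.52044297347008 tcp [0.523  0.0379 0.073 ] yaw -0.9825588316202698 g 0.007536111373354973
```

```bash
python3 -m handwheel '-0.3 -0.8 0 0 0 0 0; -0.9 -1.2 0 0 0 0 0; -1.2 -1.5 0 0 0 0 0'; python3 st.py
python3 -m handwheel '-0.4 -0.3 0 0 0 0 0; -0.8 -0.7 0 0 0 0 0; -1.2 -1 0 0 0 0 0'; python3 st.py
python3 -m handwheel '-0.4 -0.3 0 0 0 0 0; -0.8 -0.7 0 0 0 0 0; -1.2 -1 0 0 0 0 0'; python3 st.py
```

```text
clock: 12.48
tcp_pos: [0.5233, 0.0402, 0.073]
orientation: [2.77, -1.482, 0.0]
contact_force: [4.0, -2.3, 0.1]
grip_width: 0.0079
F [ 3.9908 -2.3212  0.0783] Falong -1.8775711662065164 M [-0.6671 -0.9349 -0.0683] s mm 106.85697905361269 tcp [0.5233 0.0402 0.073 ] yaw -0.9823108735690368 g 0.007922538477177356
clock: 12.85
tcp_pos: [0.5235, 0.0421, 0.073]
orientation: [-2.77, 1.481, -0.0]
contact_force: [4.6, -1.9, -0.2]
grip_width: 0.0073
F [ 4.5724 -1.8957 -0.2168] Falong -1.3918311333032183 M [-0.71   -0.9439 -0.0456] s mm 108.71774567141316 tcp [0.5235 0.0421 0.073 ] yaw -0.9819788219714014 g 0.0073222416031677685
clock: 13.22
tcp_pos: [0.5236, 0.0436, 0.073]
orientation: [-2.77, 1.481, -0.0]
contact_force: [4.8, -3.6, 0.1]
grip_width: 0.0074
F [ 4.8217 -3.6158  0.0538] Falong -3.0750323077896877 M [-0.6539 -1.075  -0.0526] s mm 110.25053629722301 tcp [0.5236 0.0436 0.073 ] yaw -0.9820054178386877 g 0.007385478688274214
```

```bash
python3 -m handwheel '-0.2 -0.6 0 0 0 0 0; -0.6 -0.9 0 0 0 0 0; -1.0 -1.2 0 0 0 0 0'; python3 st.py
python3 -m handwheel '-0.4 -0.3 0 0 0 0 0; -0.8 -0.7 0 0 0 0 0; -1.2 -1 0 0 0 0 0'; python3 st.py
python3 -m handwheel '-0.4 -0.3 0 0 0 0 0; -0.8 -0.7 0 0 0 0 0; -1.2 -1 0 0 0 0 0'; python3 st.py
```

```text
clock: 13.6
tcp_pos: [0.5238, 0.0451, 0.073]
orientation: [2.77, -1.481, -0.0]
contact_force: [3.1, -2.9, 1.9]
grip_width: 0.0075
F [ 3.0652 -2.9193  1.8628] Falong -2.5719549011998843 M [-0.6158 -0.6696 -0.0426] s mm 111.81034449768964 tcp [0.5238 0.0451 0.073 ] yaw -0.9819671614255118 g 0.00749569625204035
clock: 13.98
tcp_pos: [0.524, 0.0467, 0.073]
orientation: [2.77, -1.481, -0.0]
contact_force: [2.1, -1.7, 2.4]
grip_width: 0.0074
F [ 2.0956 -1.6593  2.3899] Falong -1.4238078466646942 M [-0.6313 -0.5475 -0.0805] s mm 113.38212040083995 tcp [0.524  0.0467 0.073 ] yaw -0.982008133141919 g 0.007351424805143186
clock: 14.35
tcp_pos: [0.5242, 0.0479, 0.073]
orientation: [2.77, -1.481, -0.0]
contact_force: [1.5, -4.0, 2.9]
grip_width: 0.0073
F [ 1.4716 -3.9674  2.9344] Falong -3.7857809464366072 M [-0.9522 -0.4367 -0.0382] s mm 114.57434063951281 tcp [0.5242 0.0479 0.073 ] yaw -0.9822523258310444 g 0.0073165429444940035
```

```bash
python3 -m handwheel '-0.4 -0.3 0 0 0 0 0; -0.8 -0.7 0 0 0 0 0; -1.2 -1 0 0 0 0 0;-1.2 -1 0 0 0 0 0'; python3 st.py
python3 -m handwheel '-0.4 -0.3 0 0 0 0 0; -0.8 -0.7 0 0 0 0 0; -1.2 -1 0 0 0 0 0;-1.2 -1 0 0 0 0 0'; python3 st.py
```

```text
clock: 14.85
tcp_pos: [0.5243, 0.049, 0.073]
orientation: [2.769, -1.481, 0.0]
contact_force: [1.6, -4.4, 4.6]
grip_width: 0.0075
F [ 1.6366 -4.4439  4.5723] Falong -4.241689696751445 M [-1.1948 -0.4225  0.0075] s mm 115.76175697440473 tcp [0.5243 0.049  0.073 ] yaw -0.9824741855402859 g 0.00754927695156288
clock: 15.35
tcp_pos: [0.5244, 0.05, 0.073]
orientation: [2.768, -1.482, 0.0]
contact_force: [0.4, -7.2, 4.2]
grip_width: 0.0072
F [ 0.4268 -7.1993  4.218 ] Falong -7.111545456389061 M [-1.5618 -0.3969 -0.0002] s mm 116.69776228359035 tcp [0.5244 0.05   0.073 ] yaw -0.9827994319231074 g 0.007245832546398998
```

```bash
python3 -m handwheel '-0.6 -0.5 0 0 0 0 0; -1.2 -1 0 0 0 0 0; -1.8 -1.5 0 0 0 0 0;-1.8 -1.5 0 0 0 0 0;-1.8 -1.5 0 0 0 0 0'; python3 st.py; python3 -m handwheel '-0.3 -0.3 0 0 0 0 0;-0.3 -0.3 0 0 0 0 0'; python3 st.py
```

```text
clock: 15.98
tcp_pos: [0.5245, 0.0515, 0.073]
orientation: [2.767, -1.482, 0.001]
contact_force: [0.8, -9.0, 5.8]
grip_width: 0.0074
F [ 0.7547 -9.037   5.8047] Falong -8.903179800273534 M [-1.8615 -0.2857  0.0728] s mm 118.18858899485889 tcp [0.5245 0.0515 0.073 ] yaw -0.9833818479142603 g 0.0074007800963553924
clock: 16.23
tcp_pos: [0.5246, 0.0516, 0.073]
orientation: [2.767, -1.482, 0.001]
contact_force: [0.8, -9.0, 5.8]
grip_width: 0.0077
F [ 0.8379 -9.0226  5.832 ] Falong -8.879957902388876 M [-2.0728 -0.2193 -0.0177] s mm 118.32547137203164 tcp [0.5246 0.0516 0.073 ] yaw -0.9835447512790206 g 0.007656820228441582
```

```bash
python3 -m handwheel '-0.4 -0.3 0 0 0 0 0; -0.8 -0.7 0 0 0 0 0; -0.8 -0.7 0 0 0 5 0; -0.8 -0.7 0 0 0 11 0; -0.8 -0.7 0 0 0 17 0;-0.8 -0.7 0 0 0 22 0;-0.8 -0.7 0 0 0 22 0;-0.8 -0.7 0 0 0 22 0'; python3 st.py
```

```text
clock: 17.23
tcp_pos: [0.5248, 0.0518, 0.073]
orientation: [2.432, -1.983, 0.002]
contact_force: [1.9, -11.6, 5.3]
grip_width: 0.0075
F [  1.8964 -11.6181   5.2828] Falong -11.346318663641796 M [-2.4582 -0.3469  0.0142] s mm 118.60033197134479 tcp [0.5248 0.0518 0.073 ] yaw -1.3681753212858125 g 0.007546403281848051
```

```bash
python3 -m handwheel '1 0.3 0 0 0 0 0; 1.9 0.6 0 0 0 0 0; 2.9 0.9 0 0 0 0 0; 2.9 0.9 0 0 0 0 0; 2.9 0.9 0 0 0 0 0'; python3 st.py;  python3 -m handwheel '-0.8 -0.2 0 0 0 0 0; -1.5 -0.5 0 0 0 0 0; -1.5 -0.5 0 0 0 0 0;  -1.5 -0.5 0 0 0 0 0'; python3 st.py
```

```text
clock: 17.85
tcp_pos: [0.5248, 0.0515, 0.073]
orientation: [2.436, -1.983, 0.001]
contact_force: [1.4, -5.5, 3.3]
grip_width: 0.0075
F [ 1.3774 -5.506   3.2994] Falong -5.325621885573656 M [-1.2658 -0.4804 -0.0844] s mm 118.26929815390388 tcp [0.5248 0.0515 0.073 ] yaw -1.366485838753806 g 0.0075388120510201505
clock: 18.35
tcp_pos: [0.5248, 0.0517, 0.073]
orientation: [2.434, -1.983, 0.002]
contact_force: [1.1, -8.7, 5.2]
grip_width: 0.0077
F [ 1.1112 -8.6836  5.1539] Falong -8.51340979590298 M [-1.913  -0.357  -0.0223] s mm 118.41641865584629 tcp [0.5248 0.0517 0.073 ] yaw -1.3672537551963562 g 0.007735948119330416
```

The collar is already partly clamping at this angle. I'll turn back a little to free it and set the force again from there.

```bash
python3 -m handwheel '0 0 0 0 0 -4 0; 0 0 0 0 0 -8 0; 0 0 0 0 0 -8 0; 0 0 0 0 0 -8 0'; python3 st.py; python3 -m handwheel '1 0.5 0 0 0 0 0; 1.8 0.9 0 0 0 0 0; 1.8 0.9 0 0 0 0 0; 1.8 0.9 0 0 0 0 0'; python3 st.py
```

```text
clock: 18.85
tcp_pos: [0.5248, 0.0519, 0.073]
orientation: [2.567, -1.808, 0.001]
contact_force: [0.5, -8.0, 5.9]
grip_width: 0.0077
F [ 0.5146 -8.0175  5.8578] Falong -7.9155003041402185 M [-1.8503 -0.3141  0.0393] s mm 118.60241774633498 tcp [0.5248 0.0519 0.073 ] yaw -1.2273803877412544 g 0.007669621641179324
clock: 19.35
tcp_pos: [0.5248, 0.0516, 0.073]
orientation: [2.569, -1.808, 0.0]
contact_force: [2.1, -4.3, 3.1]
grip_width: 0.0071
F [ 2.0759 -4.2905  3.1378] Falong -4.041858887714859 M [-1.0227 -0.468   0.0278] s mm 118.38124636183247 tcp [0.5248 0.0516 0.073 ] yaw -1.2263010822576463 g 0.007087054182361974
```

```bash
python3 -m handwheel '0.9 0.4 0 0 0 0 0; 1.3 0.7 0 0 0 0 0; 1.3 0.7 0 0 0 0 0; 1.3 0.7 0 0 0 0 0'; python3 st.py; python3 -m handwheel '0.9 0.4 0 0 0 0 0; 1.3 0.7 0 0 0 0 0; 1.3 0.7 0 0 0 0 0; 1.3 0.7 0 0 0 0 0'; python3 st.py
```

```text
clock: 19.85
tcp_pos: [0.5247, 0.0507, 0.073]
orientation: [-2.569, 1.807, 0.0]
contact_force: [2.3, -0.5, 1.1]
grip_width: 0.0076
F [ 2.2887 -0.5447  1.1471] Falong -0.29478655030867096 M [-0.1983 -0.6819 -0.0484] s mm 117.49172949112871 tcp [0.5247 0.0507 0.073 ] yaw -1.2259052296954993 g 0.0076059063080950685
clock: 20.35
tcp_pos: [0.5245, 0.049, 0.0731]
orientation: [-2.569, 1.807, -0.0]
contact_force: [3.3, 1.7, 0.3]
grip_width: 0.0077
F [3.2609 1.7127 0.3211] Falong 2.0542895927259672 M [ 0.3386 -0.8174  0.0275] s mm 115.72647676604218 tcp [0.5245 0.049  0.0731] yaw -1.2261192242376726 g 0.007745433686393936
```

```bash
python3 -m handwheel '0 0 0 0 0 -5 0; 0 0 0 0 0 -10 0; 0 0 0 0 0 -14 0; 0 0 0 0 0 -14 0; 0 0 0 0 0 -14 0'; python3 st.py; python3 -m handwheel '0.9 0.7 0 0 0 0 0; 1.5 1.3 0 0 0 0 0; 1.5 1.3 0 0 0 0 0; 1.5 1.3 0 0 0 0 0'; python3 st.py
```

```text
clock: 20.98
tcp_pos: [0.5242, 0.0481, 0.073]
orientation: [2.769, -1.483, 0.0]
contact_force: [3.0, -1.7, 2.2]
grip_width: 0.0074
F [ 3.0292 -1.6797  2.225 ] Falong -1.3433993105379465 M [-0.3677 -0.564  -0.0635] s mm 114.80681507828909 tcp [0.5242 0.0481 0.073 ] yaw -0.9836396915645169 g 0.007350340219158521
clock: 21.48
tcp_pos: [0.5241, 0.0471, 0.073]
orientation: [-2.77, 1.481, 0.0]
contact_force: [3.0, 0.4, 1.6]
grip_width: 0.0076
F [3.022  0.3899 1.6474] Falong 0.7134163412810662 M [ 0.3455 -0.6556 -0.0993] s mm 113.75288118085373 tcp [0.5241 0.0471 0.073 ] yaw -0.9818850702325344 g 0.007648175931788977
```

```bash
python3 -m handwheel '0 0 0 0 0 6 0; 0 0 0 0 0 12 0; 0 0 0 0 0 12 0; 0 0 0 0 0 12 0'; python3 st.py; python3 -m handwheel '-0.9 -0.5 0 0 0 0 0; -1.8 -0.9 0 0 0 0 0; -2.7 -1.4 0 0 0 0 0; -3.6 -1.8 0 0 0 0 0; -3.6 -1.8 0 0 0 0 0; -3.6 -1.8 0 0 0 0 0'; python3 st.py; python3 -m handwheel '-0.9 -0.5 0 0 0 0 0; -1.8 -0.9 0 0 0 0 0; -1.8 -0.9 0 0 0 0 0;  -1.8 -0.9 0 0 0 0 0'; python3 st.py
```

```text
clock: 21.98
tcp_pos: [0.5242, 0.0466, 0.073]
orientation: [-2.602, 1.761, -0.0]
contact_force: [3.5, 0.7, 1.6]
grip_width: 0.0074
F [3.4842 0.7144 1.6258] Falong 1.0858452922571051 M [ 0.052  -0.8032 -0.0691] s mm 113.36257730086824 tcp [0.5242 0.0466 0.073 ] yaw -1.189846231672239 g 0.007385347928612506
clock: 22.72
tcp_pos: [0.5244, 0.0481, 0.073]
orientation: [2.597, -1.763, 0.002]
contact_force: [2.3, -7.0, 3.0]
grip_width: 0.0073
F [ 2.2525 -7.0105  3.0003] Falong -6.72697374513402 M [-1.4245 -0.6374 -0.025 ] s mm 114.84657262397577 tcp [0.5244 0.0481 0.073 ] yaw -1.1926943587473482 g 0.007285113357771631
clock: 23.22
tcp_pos: [0.5245, 0.0494, 0.073]
orientation: [2.596, -1.763, 0.002]
contact_force: [2.7, -7.2, 4.3]
grip_width: 0.0072
F [ 2.7253 -7.1831  4.3227] Falong -6.847621708546343 M [-1.8754 -0.6157  0.0217] s mm 116.1114285406677 tcp [0.5245 0.0494 0.073 ] yaw -1.1932169076817623 g 0.007197908351468469
```

```bash
python3 -m handwheel '-0.9 -0.5 0 0 0 0 0; -1.8 -0.9 0 0 0 0 0; -2.7 -1.4 0 0 0 0 0; -3.1 -1.6 0 0 0 0 0; -3.1 -1.6 0 0 0 0 0;  -3.1 -1.6 0 0 0 0 0'; python3 st.py
```

```text
clock: 23.98
tcp_pos: [0.5246, 0.0512, 0.073]
orientation: [2.593, -1.763, 0.003]
contact_force: [1.7, -11.3, 6.5]
grip_width: 0.0077
F [  1.6718 -11.3092   6.5158] Falong -11.06343179740671 M [-2.6955 -0.5618  0.1197] s mm 117.92721751806646 tcp [0.5246 0.0512 0.073 ] yaw -1.1942603762993373 g 0.007664953885768525
```

```bash
python3 -m handwheel '-0.8 -0.4 0 0 0 0 0; -1.5 -0.8 0 0 0 0 0; -1.5 -0.8 0 0 0 0 0;  -1.5 -0.8 0 0 0 0 0'; python3 st.py
python3 - <<'E'
from bench import *; import cv2
f=grab_frame("wrist"); cv2.imwrite("pics/w10.png",cv2.resize(f["pixels"][:,:,::-1],None,fx=1.5,fy=1.5,interpolation=cv2.INTER_CUBIC))
E
```

```text
clock: 24.48
tcp_pos: [0.5248, 0.0524, 0.073]
orientation: [2.593, -1.763, 0.003]
contact_force: [3.0, -11.9, 6.7]
grip_width: 0.0077
F [  2.995  -11.8757   6.6957] Falong -11.483915692639185 M [-2.8908 -0.5098  0.0368] s mm 119.18629510084668 tcp [0.5248 0.0524 0.073 ] yaw -1.194528931012336 g 0.007671129646205919
```

View pics/w10.png

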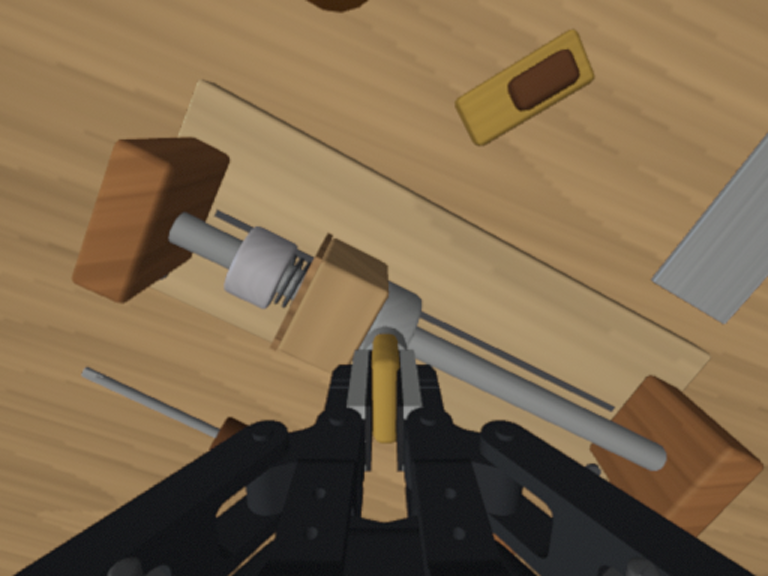

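Contact is at s≈113.7 mm and s is now 119.2 mm, so the spring is compressed by about 5.4 mm (about 8 N). The picture shows the collar against the block at (390,300). I'll tighten it clockwise now.

```bash
python3 -m handwheel '0 0 0 0 0 7 0; 0 0 0 0 0 14 0; 0 0 0 0 0 21 0; 0 0 0 0 0 28 0; 0 0 0 0 0 28 0'; python3 st.py; python3 -m handwheel '0 0 0 0 0 7 0; 0 0 0 0 0 14 0; 0 0 0 0 0 21 0; 0 0 0 0 0 27 0; 0 0 0 0 0 30 0; 0 0 0 0 0 30 0'; python3 st.py
```

```text
clock: 25.15
tcp_pos: [0.5249, 0.0518, 0.0731]
orientation: [2.087, -2.34, 0.007]
contact_force: [1.9, -14.1, 6.3]
grip_width: 0.0077
F [  1.8754 -14.0622   6.3441] Falong -13.778442022439103 M [-3.285  -0.5714  0.0016] s mm 118.56649101521451 tcp [0.5249 0.0518 0.0731] yaw -1.6849800259162264 g 0.007744834354348804
clock: 25.9
tcp_pos: [0.5246, 0.0511, 0.0732]
orientation: [1.412, -2.801, 0.009]
contact_force: [1.7, -16.1, 8.4]
grip_width: 0.0074
F [  1.7233 -16.0953   8.3584] Falong -15.816146766259498 M [-3.6734 -0.2835  0.182 ] s mm 117.88431444680101 tcp [0.5246 0.0511 0.0732] yaw -2.2079130618233656 g 0.0074465096359414085
```

```bash
python3 -m handwheel '0 0 0 0 0 3 0; 0 0 0 0 0 6 0; 0 0 0 0 0 6 0'; python3 st.py; python3 -m handwheel '0.9 -0.5 0 0 0 2 0; 1.7 -1 0 0 0 4 0; 2.6 -1.5 0 0 0 4 0; 2.6 -1.5 0 0 0 4 0'; python3 st.py
```

```text
clock: 26.28
tcp_pos: [0.5245, 0.0512, 0.0732]
orientation: [1.267, -2.869, 0.01]
contact_force: [1.4, -16.3, 9.4]
grip_width: 0.0074
F [  1.4198 -16.3391   9.372 ] Falong -16.091277052533588 M [-3.7143 -0.2537  1.0705] s mm 117.93018287932766 tcp [0.5245 0.0512 0.0732] yaw -2.309955186348535 g 0.0074308951828509235
clock: 26.78
tcp_pos: [0.5245, 0.051, 0.0733]
orientation: [1.174, -2.912, 0.008]
contact_force: [2.1, -10.9, 6.7]
grip_width: 0.0075
F [  2.0867 -10.9086   6.7044] Falong -10.620354560319452 M [-2.4774 -0.4671  1.6753] s mm 117.67234311640921 tcp [0.5245 0.051  0.0733] yaw -2.3753698996300665 g 0.007514546627599801
```

```bash
python3 -m handwheel '1.3 -1.1 0 0 0 -2 0; 2.5 -2.1 0 0 0 -5 0; 3.8 -3.2 0 0 0 -7 0; 3.8 -3.2 0 0 0 -7 0'; python3 st.py
python3 - <<'E'
from bench import *; import cv2
f=grab_frame("wrist"); cv2.imwrite("pics/w11.png",cv2.resize(f["pixels"][:,:,::-1],None,fx=1.5,fy=1.5,interpolation=cv2.INTER_CUBIC))
E
```

```text
clock: 27.28
tcp_pos: [0.5245, 0.0504, 0.0732]
orientation: [-1.346, 2.837, 0.0]
contact_force: [3.6, 0.2, 2.9]
grip_width: 0.0074
F [3.6104 0.1908 2.8888] Falong 0.5788886715241864 M [-0.1286 -1.0045  0.3191] s mm 117.13602979234201 tcp [0.5245 0.0504 0.0732] yaw -2.255984574264588 g 0.007367554316060115
```

View pics/w11.png

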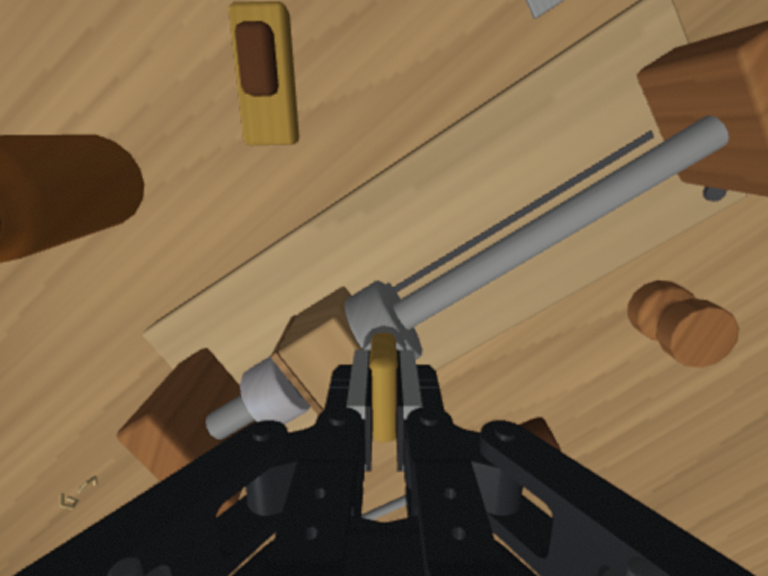

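Tight at the stop, with almost no remaining push from the tool. I'll release and lift straight up.

```bash
python3 -m handwheel '0 0 0 0 0 0 15; 0 0 0 0 0 0 34; 0 0 0 0 0 0 34; 0 0 0 0 0 0 34; 0 0 -15 0 0 0 34; 0 0 -40 0 0 0 34; 0 0 -70 0 0 0 34; 0 0 -100 0 0 0 34; 0 0 -130 0 0 0 60; 0 0 -130 0 0 0 85; 0 0 -130 0 0 0 85; 0 0 -130 0 0 0 85'; python3 -m handwheel '0 0 0 0 0 0 85;0 0 0 0 0 0 85;0 0 0 0 0 0 85'; python3 st.py
python3 - <<'E'
from bench import *; import cv2,pickle
f=grab_frame("wrist"); pickle.dump(f,open("f12.pkl","wb")); p=f["pixels"][:,:,::-1]
cv2.imwrite("pics/w12.png",cv2.resize(p,None,fx=1.5,fy=1.5,interpolation=cv2.INTER_CUBIC))
f=grab_frame("side"); cv2.imwrite("pics/s12.png",cv2.resize(f["pixels"][170:300,190:340,::-1],None,fx=4.5,fy=4.5,interpolation=cv2.INTER_CUBIC))
E
```

```text
clock: 28.82
tcp_pos: [0.5232, 0.0499, 0.2021]
orientation: [1.345, -2.837, -0.001]
contact_force: [0.2, 0.1, 0.5]
grip_width: 0.0848
clock: 29.2
tcp_pos: [0.5239, 0.0501, 0.2028]
orientation: [1.346, -2.838, -0.0]
contact_force: [-0.1, 0.0, 0.2]
grip_width: 0.0849
F [-0.1444  0.0197  0.166 ] Falong 0.0040589721149324 M [ 0.0215 -0.011  -0.013 ] s mm 116.73814113053328 tcp [0.5239 0.0501 0.2028] yaw -2.2560836107315 g 0.08494598019972657
```

View pics/w12.png

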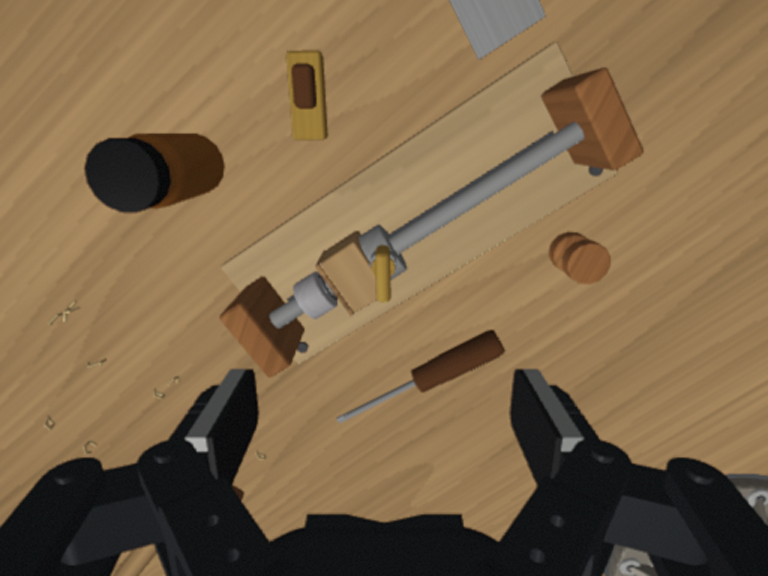

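View pics/s12.png

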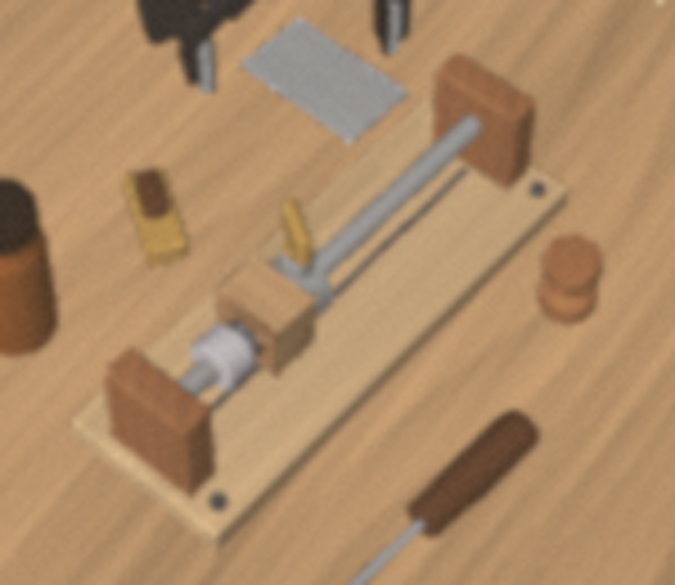

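The side camera is fixed, so I can measure the block's shift directly between s9 (spring free) and s12 (now).

```bash
python3 - <<'E'
from h import *; from bench import *
d=grab_frame("side")
a=cv2.imread('pics/s9.png').astype(np.float32); b=cv2.imread('pics/s12.png').astype(np.float32)
y=np.array([.1078,.9942,0])
P=np.array([.524,.0705,.079]); q=proj(d,[P,P+y*.01]); u=(q[1]-q[0])*4.5/10; print("px/mm",u, "blk",(q[0]-[190,170])*4.5)
from scipy.ndimage import shift
from scipy.optimize import minimize_scalar
for (x0,x1,y0,y1) in[(228,305,262,372),(228,318,290,372),(262,322,300,372)]:
    best=[]
    for t in np.arange(0,10,.25):
        M=np.float32([[1,0,-t*u[0]],[0,1,-t*u[1]]])
        A=a[y0:y1,x0:x1]; B=cv2.warpAffine(b,M,(b.shape[1],b.shape[0]),flags=cv2.INTER_CUBIC)[y0:y1,x0:x1]
        best.append((np.mean((A-B)**2),t))
    print(min(best),best[0][0],[round(float(e),0) for e,_ in best[::4]])
# static control on bearer
A=a[350:490,105:215];B=b[350:490,105:215];print("static",np.mean((A-B)**2))
f,_=__import__('pickle').load(open('f2.pkl','rb')),0
w=__import__('pickle').load(open('f12.pkl','rb'))['pixels'][:,:,::-1]
cv2.imwrite('pics/w12c.png',cv2.resize(w[150:210,220:290],None,fx=10,fy=10,interpolation=cv2.INTER_CUBIC))
E
```

```text
px/mm [-1.23108145  1.14513735] blk [272.85792336 283.28989612]
(np.float32(117.17293), np.float64(2.0)) 147.41437 [147.0, 124.0, 117.0, 124.0, 147.0, 184.0, 234.0, 297.0, 367.0, 450.0]
(np.float32(113.86138), np.float64(2.0)) 150.15619 [150.0, 121.0, 114.0, 124.0, 152.0, 199.0, 259.0, 331.0, 413.0, 507.0]
(np.float32(16.857168), np.float64(5.25)) 177.24399 [177.0, 133.0, 94.0, 58.0, 31.0, 18.0, 19.0, 36.0, 64.0, 105.0]
static 6.2440042
```

View pics/w12c.png

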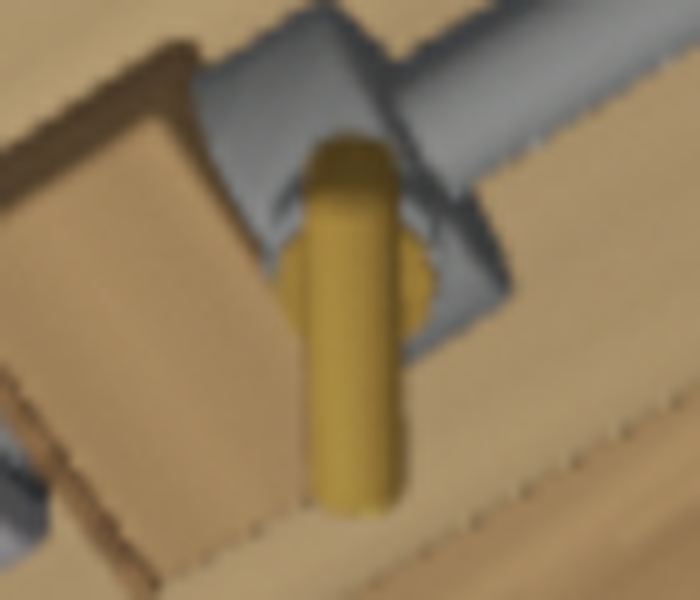

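The clean window on the block's robot-side face fits a 5.25–5.5 mm shift, about 8 N. The other two windows are spoiled by the gripper's shadow and by static parts. The collar lies flat on the block, and the wing is back at its tight angle. I'll hand in.

```bash
python3 - <<'E'
from bench import *
print(workorder.hand_in()); print(readout.get_obs()["clock"])
E
```

```text
the job is handed in; nothing more can be done
None
the job is handed in; nothing more can be done
```

I undid the thumbscrew to its stop, slid the collar against the maple block and pressed until the spring was compressed. I then turned the screw back to its tight stop (about 1.7 N m on the wrist), let go and lifted clear. The job was handed in a little over 29 s in.

**Spring force:**
- By feel, the compression came out at about 4.7 to 5.4 mm (7 to 8 N).
- In the side camera, after release, the block had moved 5.25 mm, which is about 8 N.
- Only one of the three image windows I compared gave a usable fit. The other two gave 2 mm with a poor fit, which I put down to the gripper's shadow and parts that don't move.

**Final pictures:** The collar stands by itself against the block and the wing is back at its tight angle. The other things in view looked unmoved.

**What disagreed or went wrong:**
- The pad ends sit about 30 mm behind the reported TCP. My first grasp closed on air above the wing, and I repeated it lower.
- The collar's drag grew as the screw was turned in, so I had to set the force a second time.
- The tool pushed with up to about 16 N while tightening, but that came after the collar was clamped, so the block did not take it. I estimate the spring itself stayed at about 8 N.

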